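# Nest the brush caddy in the empty crate

### The arm

A 6-joint arm with a two-finger parallel gripper is mounted at the origin on the work surface. World frame = base frame: x ahead of the robot, y to its left, z up, the work surface at z = 0. Lengths are in m, angles in degrees, forces in N, time in s.
With the tool pointing down it reaches from about 0.4 to 0.825 m from the base axis. Payload 7 kg.
Tool frame: the origin (TCP) lies midway between the tips of the shut fingers; the grasp point (between the pads) lies 19 mm behind it; z points along the fingers, y is the direction in which the jaws open and shut (so a half turn about z gives the same grasp; the last joint's range is limited). The gripper opens to 88 mm and grips with 3 to 60 N. Pads are 19 mm wide; open, the fingers measure 130 mm over their backs; the gripper's body (78 mm by 193 mm) begins 47 mm behind the grasp point.
Start: joints at [-53.852, 20.546, 0.682, 0, -70.136, -16.507], TCP at [0.227, -0.636, 0.227] pointing down, gripper open.
Joint ranges: [-176.03, 176.03], [-82.01, 121.73], [-58.28, 71.71], [-173.87, 95.51], [-174.79, -0.11], [-173.66, 173.66]. Speed limits (degrees/s): [136.94, 136.94, 172.46, 180, 180, 180].

### API

Orientations are given as a 3x3 rotation matrix whose columns are the frame's x, y, z axes.
In Python, from rig import robot gives the robot as it stands. Calls block until the motion is done:
- robot.goto(position, orientation): joint-space move of the TCP to a pose.
- robot.servo_line(position, ori=None, speed=0.15): straight line of the TCP; ori=None keeps the orientation; speed is the mean speed in m/s.
- robot.movej(angles): joint-space move.
- robot.move_gripper(opening): opening from 0.0 (shut) to 1.0 (fully open); the grip force is fixed at half the most; returns when the fingers have stopped.
- robot.dwell(seconds).
- robot.ik(position, orientation): joint angles nearest the present ones, or None.
- robot.grab_frame(name): name is "side" or "top" or "wrist"; returns (picture, depth): 400x640x3 uint8, red, green, blue; 400x640 float32, m along the optical axis (not along the pixel's ray), 0 where there is no reading.
- robot.camera_info(name): a dict with "vfov" (degrees; the focal length in pixels is half the picture's height over the tangent of half this angle, whatever the lens; pixels are square), "cx", "cy" (the principal point, pixels), "view" (4x4, takes a point from world to camera coordinates); the wrist camera has in their place "T_tool_cam" (4x4, takes a point from camera to tool coordinates, whose origin is the TCP and whose axes are the flange's). Camera axes: x right, y down, z forward; pixel columns grow to the right and rows downward; lengths in m; the calibration is good to about 2 mm. A picture is of the moment at which its call begins: read the wrist's pose just before it. camera_info takes no time and is no camera call.
A pose or a line that the arm cannot do raises robot.Unreachable and nothing moves.
- robot.job_done(): hands the job in, once; it reports no verdict.
Readings, each from a call of its own:
- robot.read_t(): time.
- robot.read_qpos(): joint angles.
- robot.read_qvel(): joint speeds.
- robot.read_effort(): joint torques, N m.
- robot.read_position(): TCP position.
- robot.read_tcp_rot(): TCP orientation.
- robot.read_force(): force on the tool from outside, world axes, zero at the start.
- robot.read_ft_torque(): the same for the moment, N m.
- robot.read_grip_width(): opening from 0.0 (shut) to 1.0 (fully open).
Only numpy, scipy, OpenCV 4.12 (cv2) and the standard library are available. Lean on these libraries where they do the work, as an engineer would, in place of code of your own. Each camera call takes 0.05 s, during which the arm holds its last target. There are 200 camera calls.

### The job

Lift the wooden brush caddy off the crate of paint tubes so that the tubes can be reached, turn it half round so that its blue end comes to the empty crate's blue end, and nest it in the empty crate, all the way down on the runners and level. The empty crate's notched frame lies loose, so feel for the notches with a light touch: do not force, bang or drop the caddy, and leave the tube crate, its tubes and everything else on the bench as they are.

Things in the scene. Friction and masses are not known exactly. Their poses are not given: they have to be found in the camera images.
- caddy: open wooden caddy, 0.3 to 0.6 kg, body 120 (x) x 178 (y) x 70 high, origin at the centre of its underside, z up. Lugs stand out 15 from its ends (to y = +-104). Blue end (+y) over a crate's blue end: the lugs pass down the notches and it nests, underside 30 above the crate's. Half round from that: the lugs stand on the frame and it stacks, underside 104 above. It starts stacked on the tube crate.
- caddy_bar (a point): middle of the caddy's carrying bar, 111 above the caddy's underside; the bar is 22 x 22 in section and runs along the caddy's y, 168 long, free for fingers on both sides (pinch it across x)
- caddy_blue (a point): middle of the caddy's blue end panel, at y = +86.5 and 70 up in the caddy's frame; this end's two lugs are 14 wide in x, centred at x = -45 and +45, full height (z 0 to 70)
- caddy_bare (a point): middle of the caddy's bare end panel, at y = -86.5 and 70 up in the caddy's frame; this end's two lugs are 14 wide in x, centred at x = -15 and +15, full height (z 0 to 70)
- empty_crate: empty white-painted wooden crate screwed to the bench, 170 (x) x 230 (y) x 96 high, walls 5, origin at the centre of its underside, z up, blue end +y. An 8 mm notched plywood frame lies on its rim (top at 104), loose along the crate's x: it may lie up to 12 either side of the middle and takes about 10 N to push. The readings give the crate, not the frame.
- crate_blue (a point): point of the empty crate at y = +113, 104 up, over the middle of its blue end wall. The frame's blue end bar lies here, with two notches 18 wide in x, 15 deep, open inward, centred 45 either side of the frame's middle; the bar's inner faces lie at y = +93. Lugs have 2 to spare each side in x, 4 in y.
- crate_bare (a point): point of the empty crate at y = -113, 104 up, over the middle of its bare end wall. The frame's bare end bar lies here, with two notches 18 wide in x, 15 deep, open inward, centred 15 either side of the frame's middle; the bar's inner faces lie at y = -93
- runners (a point): centre of the empty crate, 30 above its underside, level with the tops of the two wooden runners on its floor, on which the nested caddy's underside stands
- tube_crate: crate like the empty one, but loose on the bench (about 2 kg), its frame fast and central (top at 104), holding three paint tubes; origin at the centre of its underside, z up, blue end +y
- tube0: paint tube with a red band, 130 long, 28 thick, lying in the tube crate; leave alone
- tube1: paint tube with a green band, 130 long, 28 thick, lying in the tube crate; leave alone
- tube2: paint tube with a blue band, 130 long, 28 thick, lying in the tube crate; leave alone
- brush_jar: green glass jar of brushes, 72 wide, about 200 high, at the back of the bench; leave alone; origin under its centre
- oil_bottle: amber bottle, 52 wide, 140 high, at the back; leave alone; origin under its centre
- paint_jar: yellow jar, 66 wide, 70 high, at the back; leave alone; origin under its centre
- palette_knife: palette knife lying on the left of the bench, 200 long; leave alone
- flat_brush: flat brush lying on the right of the bench, 200 long; leave alone
Things that resemble listed ones, but are neither listed nor needed, are in the scene too. Leave any yellow look-alike of the caddy alone.

How it is judged (in metres and radians):
On the way, in this order (a step that is already met when the one before it is completed fails the run):
1. the caddy is lifted clear of the tube crate (z of caddy in the frame of tube_crate above 0.115 m and contact force between caddy and tube_crate below 0.1 N), for 0.1 s.
2. the caddy is over the empty crate, blue end to blue end (horizontal distance between caddy and empty_crate below 0.04 m and y of caddy_blue in the frame of empty_crate above 0.05 m), for 0.1 s.
At the end, for the whole second after the job is handed in: The caddy stands level (within 0.03 rad) and at rest, nested in the empty crate with blue end to blue end, its underside within 4 mm of the runners (34 mm above the crate's underside), its centre within 22 mm of the crate's, released (z of caddy in the frame of empty_crate below 0.034 m and horizontal distance between caddy and empty_crate below 0.022 m and y of caddy_blue in the frame of empty_crate above 0.06 m and angle between caddy's own z axis and vertical below 0.03 rad and linear speed of caddy below 0.02 m/s); the robot touches nothing.
It fails at once if the caddy is pressed, banged or dropped on the empty crate or its frame with more than 40 N (contact force between caddy and empty_crate above 40 N).
It fails at once if the tube crate is shifted more than 15 mm (distance of tube_crate from where it was at the start of the episode above 0.015 m).
It fails at once if a tube or another thing on the bench is moved more than 30 mm (distance of any of tube0, tube1, tube2, brush_jar, oil_bottle, paint_jar, palette_knife, flat_brush from where it was at the start of the episode above 0.03 m).
It also fails if it takes over 64 s, if anything falls off the work surface, if the arm or the gripper's body presses on something with over 40 N, if the wrist force passes 120 N, or if a joint passes its speed limit or range.

## Working session

There is one attempt and no reset: what is moved stays moved. The work goes in short steps, each a Python script; the robot and the scene stay as the last script left them, time stands still between calls to the robot, and variables do not carry over. Pictures are saved under pics/ and viewed, on a budget of 10 in all, crops included, one or two more only if the job needs it, and the job is handed in when it is done.

```bash
ls; mkdir -p pics
python3 - <<'E'
from rig import robot
import cv2,numpy as np
for n in ("top","side"):
    p,d=robot.grab_frame(n); np.savez(f"pics/{n}0.npz",p=p,d=d)
    cv2.imwrite(f"pics/{n}0.png",p[:,:,::-1]); i=robot.camera_info(n); print(n,i)
print(robot.read_t())
E
```

```text
pics
top {'vfov': 42.391530316475006, 'cx': 316.5437524917511, 'cy': 199.01469732295612, 'view': array([[ 0.01987076, -0.99974941, -0.01030856,  0.01182261],
       [-0.99685246, -0.0190196 , -0.07696376,  0.54753364],
       [ 0.07674841,  0.01180544, -0.9969806 ,  1.5015535 ],
       [ 0.        ,  0.        ,  0.        ,  1.        ]])}
side {'vfov': 50.49925513854949, 'cx': 327.1660390994097, 'cy': 202.47270175714226, 'view': array([[-0.99748104, -0.07056692,  0.00720293,  0.53846785],
       [-0.05563381,  0.71529369, -0.69660593,  0.14831784],
       [ 0.04400512, -0.69525194, -0.7174178 ,  1.53919596],
       [ 0.        ,  0.        ,  0.        ,  1.        ]])}
0.1
```

View pics/top0.png

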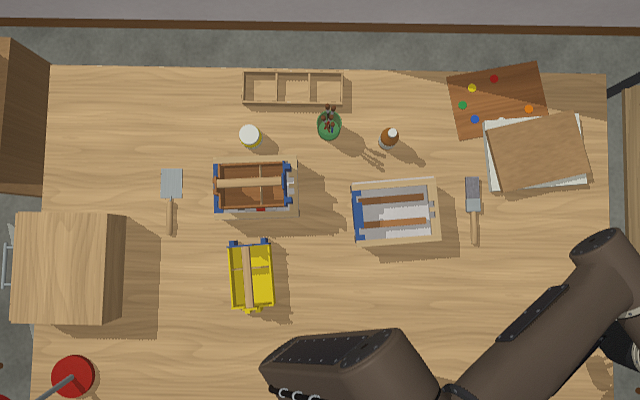

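View pics/side0.png

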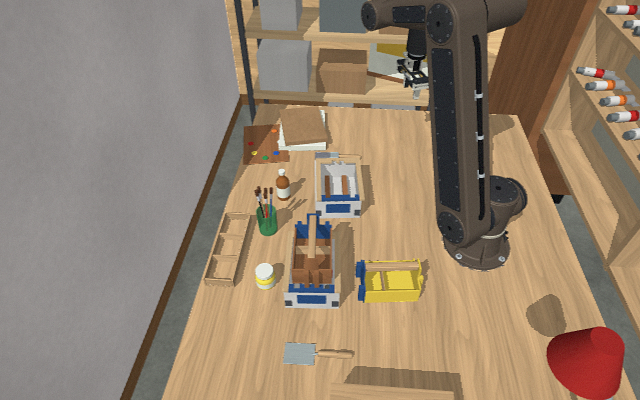

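The brown caddy at top (252,188), side (312,255), stacked with its blue panel at the right (290,185), is the one meant. The yellow one at (250,275) is the look-alike. The empty crate is at (395,210), with its blue end at the left (358,215). Next I'll confirm this in an enlarged crop and fit the poses from depth.

```bash
cat > h.py <<'E'
import numpy as np,cv2
def cloud(d,i,T=None):
    f=200/np.tan(np.radians(i["vfov"]/2)); v,u=np.mgrid[:400,:640]
    P=np.stack([(u-i["cx"])/f*d,(v-i["cy"])/f*d,d],-1)
    M=np.linalg.inv(i["view"]) if T is None else T
    return P@M[:3,:3].T+M[:3,3]
def rect(pts):
    (c,s,a)=cv2.minAreaRect((pts[:,:2]*1000).astype(np.float32)); 
    return np.round(c,1),np.round(s,1),round(a,2),len(pts)
E
python3 - <<'E'
from h import *
from rig import robot
z=np.load("pics/top0.npz");p=z["p"];W=cloud(z["d"],robot.camera_info("top"))
def reg(u0,u1,v0,v1,a,b):
    q=W[v0:v1,u0:u1].reshape(-1,3); return q[(q[:,2]>a)&(q[:,2]<b)]
bar=reg(205,305,150,225,.21,.24);print("bar",rect(bar),np.median(bar[:,2]))
print("caddy top",rect(reg(205,305,150,225,.16,.19)))
print("tubecrate rim",rect(reg(205,310,150,225,.09,.112)))
print("crate rim",rect(reg(340,450,165,255,.09,.112)))
b=p[150:260,205:445];q=cv2.resize(b[:,:,::-1],None,fx=3.3,fy=3.3,interpolation=cv2.INTER_CUBIC);cv2.imwrite("pics/crop1.png",q)
w=W[200,520];print(W[300,330],W[250,330])
E
```

```text
bar (array([571.2, 195.5]), array([ 40.3, 178.6]), 3.58, 669) 0.2261567375921203
caddy top (array([571.2, 194.9]), array([120.4, 207.6]), 3.8, 500)
tubecrate rim (array([571.6, 194.1]), array([176.7, 236.2]), 3.15, 2820)
crate rim (array([ 510.4, -199.8]), array([180.9, 237.4]), 5.74, 2021)
[ 0.25092703 -0.0228829  -0.00086049] [ 0.3977106  -0.02026579 -0.0012114 ]
```

View pics/crop1.png

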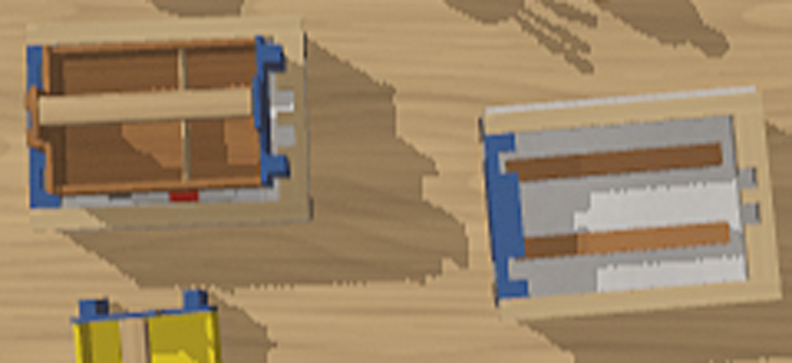

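The crop confirms it. The brown caddy's blue panel with wide lugs faces right (-y) at crop (270,110). The empty crate's blue bar is at crop (505,220), facing +y. Next I'll plan the wrist turns and look at the crate close up with the wrist camera.

```bash
cat >> h.py <<'E'
def R(yaw): # tool down, tool y axis at world yaw+0 => x-axis of caddy dir (deg)
    a=np.radians(yaw); y=np.array([np.cos(a),np.sin(a),0]); z=np.array([0,0,-1.]); return np.stack([np.cross(y,z),y,z],1)
E
python3 - <<'E'
from h import *
from rig import robot
print(robot.camera_info("wrist"))
for y in (3.7,183.7): print("caddy",y,robot.ik([.571,.195,.20],R(y)))
for y in (5.5,185.5): print("crate",y,robot.ik([.51,-.20,.3],R(y)))
print(np.round(robot.read_tcp_rot(),2))
E
```

```text
{'vfov': 59.397322648363314, 'cx': 321.499743093697, 'cy': 199.56064983167246, 'T_tool_cam': array([[ 1.45247750e-04, -9.61428263e-01, -2.75055766e-01,
         7.43355853e-02],
       [ 9.99999919e-01,  3.64672241e-05,  4.00599193e-04,
         7.61417201e-04],
       [-3.75116866e-04, -2.75055802e-01,  9.61428190e-01,
        -1.56835013e-01],
       [ 0.00000000e+00,  0.00000000e+00,  0.00000000e+00,
         1.00000000e+00]])}
caddy 3.7 [ 37.38990894  14.91545779 -10.92792222   0.         -64.15661998
 146.31009106]
caddy 183.7 [ 37.38990894  14.91545779 -10.92792222   0.         -64.15661998
 -33.68990894]
crate 5.5 [  -0.91837928    6.20543481   -8.64690514    0.          -75.14766005
 -173.58162072]
crate 185.5 [ -0.91837928   6.20543481  -8.64690514   0.         -75.14766005
   6.41837928]
[[-0.94 -0.34 -0.  ]
 [-0.34  0.94  0.  ]
 [ 0.    0.   -1.  ]]
```

```bash
cat >> h.py <<'E'
def snap(robot,name):
    T=np.eye(4);T[:3,:3]=robot.read_tcp_rot();T[:3,3]=robot.read_position()
    p,d=robot.grab_frame("wrist");i=robot.camera_info("wrist")
    W=cloud(d,i,T@i["T_tool_cam"]);np.savez(f"pics/{name}.npz",p=p,d=d,W=W);cv2.imwrite(f"pics/{name}.png",p[:,:,::-1]);return p,W
E
python3 - <<'E'
from h import *
from rig import robot
robot.goto([.510,-.2,.30],R(185.5)); robot.dwell(.2)
p,W=snap(robot,"w_crate"); print(robot.read_t(),robot.read_force())
robot.goto([.571,.195,.37],R(3.7)); robot.dwell(.2)
p,W=snap(robot,"w_caddy"); print(robot.read_t(),robot.read_force())
z=W[...,2]
m=(z>.215)&(z<.24);print("bar",rect(W[m]),W[m].mean(0))
m=(z>.163)&(z<.185)&(abs(W[...,0]-.571)<.12)&(abs(W[...,1]-.195)<.15);print("top",rect(W[m]),np.median(W[m],0))
E
```

```text
2.25 [0.15281153 0.25775718 0.53254636]
4.5917 [-0.03036384  0.04062752 -0.10152587]
bar (array([572.8, 196. ]), array([ 39.7, 174.6]), 3.68, 5027) [0.57235071 0.2031805  0.22430906]
top (array([573. , 194.8]), array([120. , 207.5]), 3.63, 2368) [0.57446991 0.18178977 0.17214917]
```

View pics/w_crate.png

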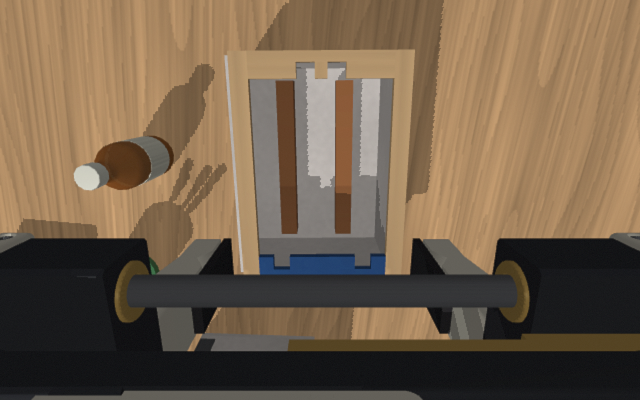

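The wrist view shows the frame (image columns 240–412) with bare notches at about (303,70) and (337,70), and blue notches at about (282,262) and (363,262). A white rim strip shows at the left, so the frame has shifted toward world -x. I'll fit it from the depth.

Run:
```python
from h import *
W=np.load("pics/w_crate.npz")["W"];z=W[...,2]
box=np.zeros_like(z,bool);box[40:272,220:425]=1
print("zs",[np.round(np.median(z[r,c]),4) for r,c in ((65,260),(150,242),(150,400),(262,320),(150,343))])
m=box&(z>.0985)&(z<.112)
# side bars: edges per row
L=[];Rr=[];Li=[];Ri=[]
for r in range(90,230):
    c=np.where(m[r])[0]
    g=np.where(np.diff(c)>30)[0]
    if len(g)!=1: continue
    L.append(W[r,c[0]]);Li.append(W[r,c[g[0]]]);Ri.append(W[r,c[g[0]+1]]);Rr.append(W[r,c[-1]])
for n,e in (("L",L),("Li",Li),("Ri",Ri),("R",Rr)):
    e=np.array(e); k=np.polyfit(e[:,1],e[:,0],1); res=e[:,0]-np.polyval(k,e[:,1])
    print(n,"x at y=-.2:",np.polyval(k,-.2),"yaw",-np.degrees(np.arctan(k[0])),"sd",res.std(),len(e))
for r in (66,70,74,258,262):
    c=np.where(m[r])[0]; s=np.split(c,np.where(np.diff(c)>1)[0]+1)
    print(r,[(q[0],q[-1],np.round(W[r,q[0]]*1000,1)[:2],np.round(W[r,q[-1]]*1000,1)[:2]) for q in s if len(q)>2])
for c in (265,275,365,375):
    r=np.where(m[:,c])[0];print(c,r[0],np.round(W[r[0],c]*1000,1), "inner", [np.round(W[a,c]*1000,1)[1] for a in r[np.where(np.diff(r)>10)[0]]], r[np.where(np.diff(r)>10)[0]+1],[np.round(W[a,c]*1000,1)[1] for a in r[np.where(np.diff(r)>10)[0]+1]])
w=box&(z>.09)&(z<.0985); e=np.array([W[r,np.where(w[r,:245])[0]][0] for r in range(100,230) if w[r,:245].sum()>1]); 
k=np.polyfit(e[:,1],e[:,0],1);print("rim outer x",np.polyval(k,-.2),-np.degrees(np.arctan(k[0])),len(e))
```

```text
zs [np.float64(0.1013), np.float64(0.103), np.float64(0.1029), np.float64(0.1033), np.float64(0.0286)]
L x at y=-.2: 0.5974656843733152 yaw 5.816700371537146 sd 0.0003583807492180149 140
Li x at y=-.2: 0.5799164764017016 yaw 5.758635631883254 sd 0.000211499807166922 140
Ri x at y=-.2: 0.4391709186437619 yaw 5.763872222812705 sd 0.00017223582906315192 140
R x at y=-.2: 0.42160061707311974 yaw 5.815036057770248 sd 0.0003472241869338167 140
66 [(np.int64(228), np.int64(291), array([ 607.4, -295.5]), array([ 547.8, -301. ])), (np.int64(293), np.int64(295), array([ 546. , -301.2]), array([ 544.1, -301.4])), (np.int64(315), np.int64(326), array([ 525.3, -303.3]), array([ 514.9, -304.1])), (np.int64(348), np.int64(413), array([ 494.2, -306.1]), array([ 432.7, -312.1]))]
70 [(np.int64(228), np.int64(295), array([ 607.3, -291.9]), array([ 543.8, -297.9])), (np.int64(315), np.int64(326), array([ 525. , -299.8]), array([ 514.6, -300.7])), (np.int64(346), np.int64(413), array([ 495.7, -302.5]), array([ 432.3, -308.5]))]
74 [(np.int64(229), np.int64(295), array([ 605.6, -288.3]), array([ 543.7, -
[... 353 characters left out ...]
1), np.int64(401), array([ 445.9, -111. ]), array([ 412.9, -114.1]))]
262 [(np.int64(243), np.int64(273), array([586.2, -93.7]), array([553.4, -95.9])), (np.int64(290), np.int64(354), array([534.6, -97.8]), array([ 464. , -104.4])), (np.int64(371), np.int64(401), array([ 445.3, -106.4]), array([ 412.7, -110.3]))]
265 50 [ 573.1 -312.8  102.8] inner [np.float64(-288.0)] [256] [np.float64(-101.5)]
275 50 [ 564.  -313.9  101.2] inner [np.float64(-288.9)] [268] [np.float64(-88.0)]
365 50 [ 480.  -321.7  102.5] inner [np.float64(-298.0)] [267] [np.float64(-97.9)]
375 50 [ 470.7 -322.5  103.2] inner [np.float64(-298.9)] [255] [np.float64(-113.8)]
rim outer x 0.6023468981660126 5.78978451145938 130
```

Run:
```python
from h import *
from rig import robot
c=[.573,.195]
robot.servo_line(c+[.196],R(3.63),speed=.12)
robot.move_gripper(0.0); print("grip",robot.read_grip_width(),robot.read_force(),robot.read_t())
robot.servo_line(c+[.206],speed=.03); print(robot.read_force())
robot.servo_line(c+[.325],speed=.12); robot.dwell(.3)
print(robot.read_grip_width(),robot.read_force(),robot.read_ft_torque(),robot.read_t())
snap(robot,"held")
P=robot.read_position();print(P)
W=np.load("pics/held.npz")["W"];T=(W-P)@robot.read_tcp_rot()  # tool frame
z=T[...,2]
for lo,hi in ((.045,.075),):
    m=(z>lo)&(z<hi)&(abs(T[...,1])<.1)&(abs(T[...,0])<.13);print("panel in tool",rect(T[m]),np.median(z[m]))
    for r0,r1 in ((60,160),(160,250)):
        q=T[r0:r1][m[r0:r1]];print(rect(q),np.median(q,0))
```

```text
grip 0.24911685927903607 [ 0.0957895   0.23224087 -1.09992884] 7.2417
[-0.13967282  0.81695612 -4.10807044]
0.25147656081818864 [-0.69641616  0.12851852 -2.78307695] [-0.12934212  0.04975827 -0.0217325 ] 9.1667
[0.57294286 0.19497644 0.32469969]
panel in tool (array([ 9.1, -0.3]), array([111.1, 189.1]), 89.87, 4448) 0.05890871903740544
(array([60.5, -0.4]), array([111.1,  46.7]), 89.88, 2163) [ 0.06534836 -0.02142597  0.05880076]
(array([10.7, -0.4]), array([ 60.1, 110.9]), 0.09, 1975) [0.01275615 0.02114627 0.05989036]
```

View pics/held.png

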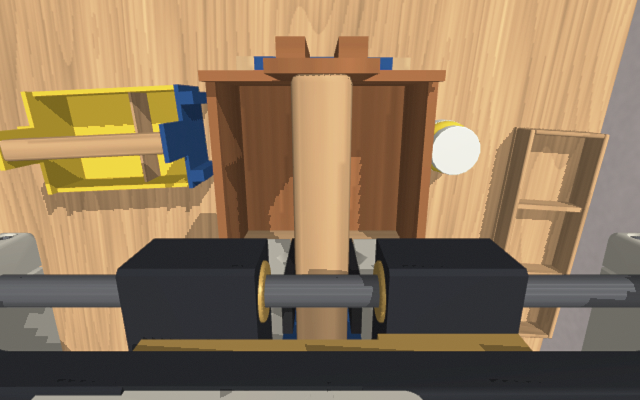

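Caddy held: the bare lugs are at (290,47) and (352,47), and the bar is centred between the fingers at column 321. My mask caught the inner walls instead of the top edge, so I'll redo it offline with the correct height band.

Run:
```python
from h import *
from rig import robot
W=np.load("pics/held.npz")["W"];T=(W-robot.read_position())@robot.read_tcp_rot();z=T[...,2]
m=(z>.012)&(z<.034)&(abs(T[...,1])<.1)&(abs(T[...,0])<.13);m[238:]=0
q=T[m];print(rect(q),len(q),np.round(q.min(0),4),np.round(q.max(0),4))
A=np.c_[q[:,:2],np.ones(len(q))];k=np.linalg.lstsq(A,q[:,2],rcond=None)[0];print("plane slopes(rad), z0",k)
l=q[q[:,0]>.091];print("lugs",rect(l),l[:,1].min(),l[:,1].max(),len(l))
b=T[70:230,285:360].reshape(-1,3);b=b[b[:,2]<-.02];print("bar",rect(b),np.polyfit(b[:,0],b[:,2],1))
```

```text
(array([50.8, -0.2]), array([120.7, 106.2]), 89.98, 5522) 5522 [-0.0023 -0.0606  0.0173] [0.1039 0.0601 0.034 ]
plane slopes(rad), z0 [-0.13139246  0.00061581  0.03708264]
lugs (array([99. , -0.5]), array([ 9.7, 44. ]), 0.2, 1321) -0.02249742753462255 0.02148105386658086 1321
bar (array([55.3,  0.4]), array([26.8, 59.2]), 88.96, 9461) [-0.03356937 -0.02703119]
```

Run:
```python
from h import *
for n in ("w_caddy","held"):
    W=np.load(f"pics/{n}.npz")["W"]
    b=W[85:228,312:330]; b=b[:, :] ; yy=np.median(b[...,1],1); zz=np.median(b[...,2],1)
    k=np.polyfit(yy,zz,1); print(n,k, (zz-np.polyval(k,yy)).std(), zz[::30].round(4), yy[::30].round(3))
W=np.load("pics/held.npz")["W"]
print("side wall tops", [W[r,c].round(4) for r in (95,150,200) for c in (211,214,217,432,435,438)])
```

```text
w_caddy [-0.00106218  0.22478445] 0.00033703919322797195 [0.2244 0.2247 0.2245 0.2247 0.2246] [0.281 0.257 0.232 0.205 0.178]
held [-3.45821769e-04  3.53362119e-01] 0.00018094085291092392 [0.3533 0.3534 0.3534 0.3534 0.3533] [0.274 0.264 0.254 0.243 0.231]
side wall tops [array([0.5101, 0.2682, 0.2903]), array([0.5117, 0.2683, 0.2906]), array([0.5127, 0.2684, 0.2885]), array([0.6251, 0.2755, 0.2909]), array([0.6264, 0.2756, 0.2918]), array([ 0.7207,  0.2848, -0.0016]), array([0.5099, 0.2396, 0.292 ]), array([0.5113, 0.2396, 0.2911]), array([0.5128, 0.2396, 0.2906]), array([0.6295, 0.2471, 0.2905]), array([0.704 , 0.2211, 0.0703]), array([0.7082, 0.2211, 0.0684]), array([ 4.187e-01,  1.214e-01, -4.000e-04]), array([ 4.230e-01,  1.217e-01, -3.000e-04]), array([0.5126, 0.2116, 0.2919]), array([ 0.7344,  0.1413, -0.0014]), array([ 0.7386,  0.1416, -0.0012]), array([ 7.425e-01,  1.422e-01, -2.000e-04])]
```

Level and well held: the bar slope is 0.0003 rad, the camera bias in tool y is about -0.4 mm, and z reads 1.3 mm low. Next I'll carry it over while turning it.

Run:
```python
from h import *
from rig import robot
P=robot.read_position(); robot.servo_line([P[0],P[1],.345],speed=.1)
robot.goto([.5092,-.2005,.345],R(185.8)); robot.dwell(.2)
robot.servo_line([.5092,-.2005,.208],speed=.1); robot.dwell(.4)
print(robot.read_position(),robot.read_force(),robot.read_ft_torque(),robot.read_t(),robot.read_grip_width())
snap(robot,"over")
```

```text
[ 0.50924224 -0.2005022   0.20812044] [-0.27643051  0.02984586 -3.74888572] [-0.01107558  0.09133124 -0.0454665 ] 13.775 0.25211041783496024
```

View pics/over.png

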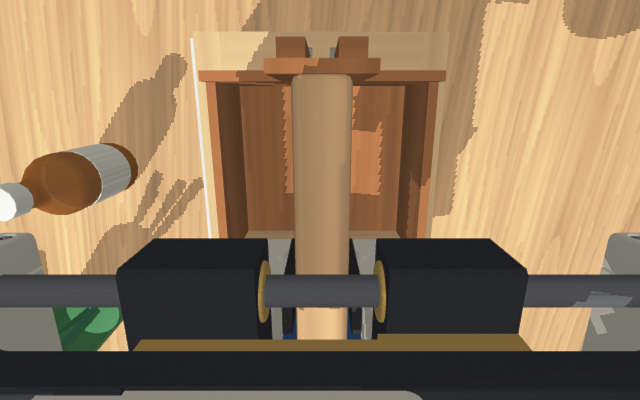

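The caddy is over the crate. The bare lugs at (291,47) and (351,47) cover the notches, with small symmetric slivers showing at 311 and 331, so it is aligned. Now I'll feel downward.

```bash
cat > down.py <<'E'
from h import *
from rig import robot
import sys
def feel(zend,step,sp,lim):
    f0=np.mean([robot.read_force() for _ in range(5)],0)
    while True:
        P=np.array(tgt); 
        if P[2]<=zend+1e-6: return True
        tgt[2]=max(zend,P[2]-step); robot.servo_line(list(tgt),speed=sp)
        f=robot.read_force()-base
        if abs(f[2])>lim or np.hypot(*f[:2])>lim+3:
            robot.dwell(.1); f=robot.read_force()-base
            print("contact",tgt,robot.read_position().round(4),f.round(1),robot.read_t())
            if abs(f[2])>lim: return False
base=np.array([-.28,.03,-3.75])
tgt=[.5092,-.2005,.208]
E
python3 - <<'E'
from down import *
ok=feel(.186,.002,.02,3.5)
print(ok,tgt,robot.read_position(),(robot.read_force()-base).round(2),robot.read_ft_torque().round(3),robot.read_t())
E
```

```text
True [0.5092, -0.2005, 0.186] [ 0.50909187 -0.20046592  0.1858305 ] [-0.06 -0.04  0.68] [-0.027  0.122 -0.036] 16.575
```

Past the frame top (underside at 94 mm) with no contact, so the lugs are in the notches. Going on down to the runners.

Run:
```python
from down import *
tgt[2]=.186
ok=feel(.130,.007,.035,4)
if ok: ok=feel(.1205,.001,.015,3)
print(ok,tgt,robot.read_position(),(robot.read_force()-base).round(2),robot.read_ft_torque().round(3),robot.read_t(),robot.read_grip_width())
```

```text
contact [0.5092, -0.2005, np.float64(0.121)] [ 0.5092 -0.2005  0.1219] [-3.1  2.   8.6] 21.725
False [0.5092, -0.2005, np.float64(0.121)] [ 0.50916556 -0.20053856  0.12193235] [-3.09  1.97  8.59] [ 0.835  1.256 -0.074] 21.725 0.2487141632549303
```

Contact at TCP z 0.1219, against 0.122 expected for standing on the runners. Releasing and checking.

Run:
```python
from down import *
robot.servo_line([.5092,-.2005,.122],speed=.02); robot.dwell(.1); print((robot.read_force()-base).round(1))
robot.move_gripper(.7); robot.dwell(.2)
robot.servo_line([.5092,-.2005,.30],speed=.1)
robot.dwell(.3)
p,W=snap(robot,"nest"); z=W[...,2]
b=W[(z>.135)&(z<.165)&(abs(W[...,0]-.51)<.04)];print("bar",rect(b),np.median(b[:,2]),len(b))
A=np.c_[b[:,:2],np.ones(len(b))];print("slopes",np.linalg.lstsq(A,b[:,2],rcond=None)[0])
q,d=robot.grab_frame("side");s=q[130:250,270:370];s=cv2.resize(s,None,fx=4,fy=4,interpolation=cv2.INTER_CUBIC)[:400]
o=np.hstack([cv2.resize(p,(400,250)),s[:,:400]][:1]) ; cv2.imwrite("pics/nest2.png",np.hstack([cv2.copyMakeBorder(o,0,150,0,0,0),s])[:,:,::-1])
print(robot.read_force(),robot.read_t())
```

```text
[0.1 1.3 2.5]
bar (array([ 508.4, -199.4]), array([ 39.8, 176.7]), 5.7, 5039) 0.15050901502012654 5039
slopes [ 0.00050857 -0.00558189  0.14885751]
[-0.09369061  0.4308593  -0.39369206] 25.4583
```

View pics/nest2.png

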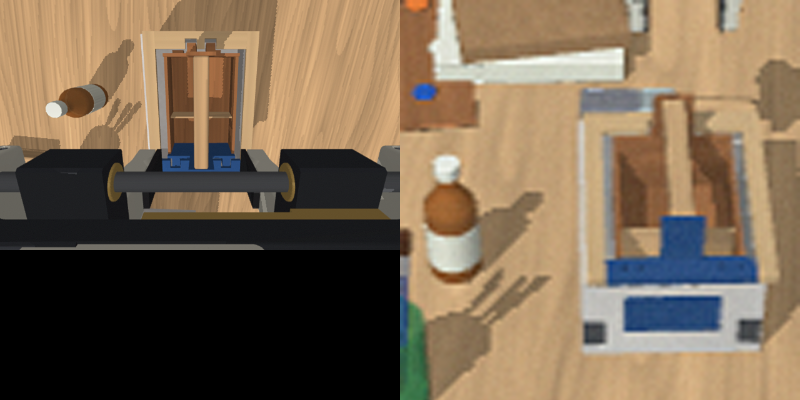

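The pictures show the caddy seated in the frame, blue end to blue end, with the lugs down in the notches. Handing in.

Run:
```python
from rig import robot
robot.job_done(); print(robot.read_t())
```

```text
the job is handed in; nothing more can be done
the job is handed in; nothing more can be done
```

I lifted the brown caddy off the tube crate and turned it half round. I then lowered it in small force-checked steps into the empty crate, released it, backed off and handed the job in at about 25.5 s. The job was accepted, but no verdict is given.

My last checks after release:
- **Seating:** the bar's top read 0.1505 m, about 0.152 m after correcting for the camera reading 1.3 mm low. That puts the underside about 30 mm up, on the runners.
- **Level:** the tilt was about 0.006 rad, against a limit of 0.03.
- **Orientation:** the picture shows the blue ends together and the lugs down in the notches.
- **Centre:** the frame lay about 8 mm to one side, so the caddy's centre is about 8 mm from the crate's. The limit is 22 mm.
- **Force:** I felt nothing as the lugs passed the notches. The highest reading was about 9 N, on touching the runners.

No check failed. I did not measure the tube crate, its tubes or the other things on the bench again afterwards. The wrist force readings showed nothing unexpected when I gripped and lifted the caddy.

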